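# Unfasten a parts crate: park the locking pin and throw the hasp back

## Task

Unfasten the lid of the parts crate: draw the locking pin out of the catch and park it lying in both notches of the pin rest on the crate's top, let go of it, and only then swing the hasp off the catch and right over until it lies back on the crate's top. Leave the piston on the crate and the other things around it where they are.

Things in the scene. Friction and masses are not known exactly. Their poses are not given: they have to be found in the camera images.
- crate: Fixed plywood parts crate, 300 (x) x 460 (y) x 110 mm high, flat top. Origin: centre of its underside; z up; -x is its front. The front strip of the top (x below -22 mm) is the lid, the rest is the fixed deck, level with it.
- catch (a point): Centre of the bore in the catch: a steel block staple on the lid, 25 (x) x 36 (y) mm, its top 35 mm above the crate's top. It stands up through the hasp's slot. Bore 15 x 15 mm, along crate y, its floor 15 mm above the crate's top; this point is 22.5 mm above the top. The pin in the bore keeps the hasp down. Axes as the crate's.
- hasp (a joint): Angle of the steel hasp on the crate's top (rad): 0 = shut, flat over the catch towards crate -x; pi/2 = upright; stop at 2.99 = swung right over, lying back on the deck towards crate +x. Stiff hinge (about 0.15 N m): it stays where it is left. With the pin in the bore it can rise only about 0.1 rad.
- hasp_hinge (a point): Middle of the hasp's hinge axis: crate x 0, y 0, 6.5 mm above the crate's top; the axis runs along crate y. Axes as the crate's. The hasp's strap reaches 125 mm from the axis, is 5 mm thick and 60 mm wide, its last 31 mm a nose only 30 mm wide; slot for the catch from 50 to 88 mm from the axis.
- hasp_tab (a point): Middle of the tab, the hasp's end turned up (when shut): 30 mm wide along the hinge axis, 7 mm thick, tip 22 mm above the level of the hinge axis when shut. Moves with the hasp. When shut: 121.5 mm from the hinge axis towards crate -x, 12 mm above it. y: along the hinge axis; x: along the strap to the hinge.
- pin: Loose locking pin, 126 mm long, about 0.1 kg. Origin: on its axis, mid-shaft; y: along the pin to the head. Steel shaft, 12 mm diameter, y -45 to 45 mm; black cylinder head, 26 mm diameter, y 45 to 81 mm. At the start it lies in the catch's bore, head to crate +y, axis 21 mm above the crate's top; it comes out along crate +y.
- rest: Pin rest, dark steel bracket fixed on the crate's deck, 40 (x) x 76 (y) mm. Origin: centre of its underside; y: along a parked pin (head at either end). Two uprights, 8 mm thick, at y -26 and 26 mm, with open-topped notches 18 mm wide (26 at the mouth), floor 24, top 40 mm above the origin. Parked shaft lies in both, mid-shaft near the middle, axis 30 mm up.
- piston: Bystander: aluminium engine piston standing on the crate's deck at its -y end, 80 mm diameter, 70 mm high. Origin: centre of its underside.
- liner: Bystander: steel cylinder liner (tube) standing on the table left of the crate, 100 mm diameter, 160 mm high. Origin: centre of its underside.
- carton: Bystander: cardboard carton on the table left of the crate, 120 x 160 x 100 mm high. Origin: centre of its underside.
- wrench: Bystander: steel wrench, 200 mm long, lying on the table right of the crate. Origin: its middle, underside.
Mind the look-alikes: they are no part of the job. There is more than one size of the pin; the one meant has the size given above.

How it is judged (in metres and radians):
On the way, in this order (a step that is already met when the one before it is completed fails the run):
1. the pin lies released in both notches of the rest while the hasp is still down over the catch (x of pin in the frame of rest between -0.006 and 0.006 m and y of pin in the frame of rest between -0.02 and 0.02 m and z of pin in the frame of rest between 0.024 and 0.036 m and angle between the y axis of pin and the y axis of rest, either way round below 0.15 rad and linear speed of pin below 0.03 m/s and contact force between the fingers and pin below 0.1 N and value of joint hasp below 0.4 rad), for 0.2 s.
2. the hasp is swung right over (value of joint hasp above 2.6 rad), for 0.2 s.
At the end, for the whole second after the job is handed in: The pin lies still in both notches of the rest, released (shaft middle within 20 mm of the rest's middle along it and 6 mm across, 24 to 36 mm above the rest's origin, within 0.15 rad of its direction), and the hasp has been swung right over to lie back on the deck (joint above 2.6 rad) (x of pin in the frame of rest between -0.006 and 0.006 m and y of pin in the frame of rest between -0.02 and 0.02 m and z of pin in the frame of rest between 0.024 and 0.036 m and angle between the y axis of pin and the y axis of rest, either way round below 0.15 rad and linear speed of pin below 0.03 m/s and contact force between the fingers and pin below 0.1 N and value of joint hasp above 2.6 rad); the robot touches nothing.
It fails at once if the piston is pushed more than 30 mm (distance of piston from where it was at the start of the episode above 0.03 m).
It fails at once if the liner is pushed more than 30 mm (distance of liner from where it was at the start of the episode above 0.03 m).
It fails at once if the carton is pushed more than 30 mm (distance of carton from where it was at the start of the episode above 0.03 m).
It fails at once if the wrench is pushed more than 30 mm (distance of wrench from where it was at the start of the episode above 0.03 m).
It fails at once if the piston, the liner or the carton is tipped over (angle between any of piston, liner, carton's own z axis and vertical above 0.5 rad).
It also fails if it takes over 58 s, if anything falls off the work surface, if the arm or the gripper's body presses on something with over 40 N, if the wrist force passes 120 N, or if a joint passes its speed limit or range.

## Robot

A 7-joint arm with a two-finger parallel gripper is mounted at the origin on the work surface. World frame = base frame: x ahead of the robot, y to its left, z up, the work surface at z = 0. Lengths are in mm, angles in rad, forces in N, time in s.
With the tool pointing down it reaches from about 425 to 950 mm from the base axis. Payload 16.7 kg.
Tool frame: the origin (TCP) lies between the finger pads; the fingertips stand 25 mm ahead of it and the grasp point (between the pads) lies 6 mm ahead of it; z points along the fingers, y is the line along which they close (so a half turn about z gives the same grasp; the last joint's range is limited). The gripper opens to 94 mm and grips with 3 to 60 N. Pads are 16 mm wide; open, the fingers measure 119 mm over their backs; the gripper's body (75 mm by 177 mm) begins 78 mm behind the grasp point.
Start: joints at [1.173, 0.426, 0.074, 1.606, -0.034, 1.111, -0.067], TCP at [165.529, -654.352, 230.467] pointing down, gripper open.
Joint ranges: [-2.85, 2.85], [-0.5, 2.14], [-1.23, 1.37], [0.21, 2.46], [-1.02, 4.16], [0.16, 2.05], [-2.73, 2.73]. Speed limits (rad/s): [1.89, 1.89, 2.39, 2.39, 3.01, 3.01, 3.01].

## Interface

Orientations are given as a unit quaternion [x, y, z, w].
In Python, from bench import bot, cams gives the robot as it stands.
- The arm moves only by the tool drive_tool, never from a script. Its argument "targets" is a list of rows, each a list of 3 entries, a list of its own where there are three numbers: the shift along the world's x, y, z as a fraction of full scale, then the turn, a rotation vector about the world's x, y, z as a fraction of full scale, then the opening, from 0 (shut) to 1 (fully open). A call has 1 to 10 rows; each row is the pose to reach, as a shift and turn from the pose commanded when the call began; what a row does not reach only later rows make up. Full scale, the value 1, is 0.3 m for a shift and 60 degrees for a turn. A row lasts 1/12 s, in which the tool goes at most 41.7 mm and 7.16 degrees, less where a joint would pass 70% of its speed; a pose out of reach is approached as far as the arm can. A call with a number of a shift or a turn outside -1 to 1 is refused whole. A call with a gripper value outside its range is refused whole. The fingers move at their own pace and stop on an object; "force" is the grip in N (left out, the last holds). Time passes only in rows, so rows that repeat a pose let the fingers close. It gives the time, the measured TCP pose, the force, the opening and the grip force at its end, in the units of the state.
- bot.state(): the state, without advancing time (a new reading comes with each control period).
- cams.capture(name): name is "scene" or "side" or "wrist"; returns the picture (480x640x3 uint8, red, green, blue); there is no depth.
- cams.camera_info(name): a dict with "fx", "fy", "cx", "cy" (pixels), "k1" (the pictures are not rectified: a ray, as slopes to the right and down, at radius r is drawn at 1 + k1 r^2 times it, then the intrinsics apply), "view" (4x4, takes a point from world to camera coordinates); the wrist camera has in their place "mount" (4x4, takes a point from camera to tool coordinates, whose origin is the TCP and whose axes are the flange's). Camera axes: x right, y down, z forward; pixel columns grow to the right and rows downward; lengths in mm; the calibration is good to about 2 mm. A picture is of the moment at which its call begins: read the wrist's pose just before it. camera_info takes no time and is no camera call.
- bot.sign_off(): hands the job in; it is judged then, once.
The state is a dict: "time": time; "joint_positions": joint angles; "qvel": joint speeds; "joint_efforts": joint torques, N m; "tcp_pos": TCP position; "tcp_rot": TCP orientation; "force": force on the tool from outside, world axes, zero at the start; "wrist_torque": the same for the moment, N m; "width": finger opening in mm; "grasp_force": force on a finger pad.
Only numpy, scipy, OpenCV 4.12 (cv2) and the standard library are available. Lean on these libraries where they do the work, as an engineer would, in place of code of your own. Each camera call takes 0.05 s, during which the arm holds its last target. There are 200 camera calls.

## Working session

There is one attempt and no reset: what is moved stays moved. The work goes in short steps, Python scripts to look and compute and a tool call to move; the robot and the scene stay as the last step left them, time stands still between calls to the robot, and variables do not carry over. Pictures are saved under pics/ and viewed, at most 10 in all, crops included, and the job is handed in when it is done.

Besides the shell and the picture viewer there is one more tool, called by a JSON object that holds its "fn" and its "kwargs". drive_tool: Moves the arm, as the interface text tells. Shift numbers are shares of 0.3 m and turn numbers shares of 60 degrees, none past 1 either way. Its arguments: {"type":"object","properties":{"targets":{"type":"array","items":{"type":"array"}},"force":{"type":"number"}},"required":["targets"]}

```bash
ls; mkdir -p pics; python3 - <<'E'
from bench import bot,cams
import cv2,numpy as np
s=bot.state();print(s)
for n in ("scene","side"):
    im=cams.capture(n);cv2.imwrite(f"pics/{n}0.png",im[:,:,::-1])
    print(n,cams.camera_info(n))
print(cams.camera_info("wrist"))
E
```

```text
pics
{'time': 0.0, 'joint_positions': array([ 1.17347706,  0.42670771,  0.07387728,  1.60662902, -0.03410909,
        1.11077249, -0.06709248]), 'qvel': array([-0.0004606 ,  0.00043905,  0.00060997,  0.00068303, -0.00174625,
       -0.0007271 , -0.00060997]), 'joint_efforts': array([ 2.71924459e-03, -9.35805058e+01,  3.66758443e+00, -4.54186642e+01,
       -4.89568524e-02,  2.02992669e-02,  3.96028827e-05]), 'tcp_pos': array([ 165.42822239, -653.99169744,  229.78286848]), 'tcp_rot': array([ 9.92336091e-01,  1.23566534e-01, -1.24157402e-04, -6.15775835e-04]), 'force': array([ 0.25939256, -0.17435504, -0.68126345]), 'wrist_torque': array([-0.05124153, -0.01486432,  0.01890907]), 'grasp_force': 0.0, 'width': 93.97341644005301}
scene {'fx': 551.3309029463865, 'fy': 551.3309029463865, 'cx': 317.31896141921044, 'cy': 235.31064071090103, 'k1': -0.11899259417892417, 'view': array([[ 9.87599473e-03,  9.99937496e-01,  5.24103457e-03,
         5.88869873e+01],
       [ 6.58498844e-01, -2.55920697e-03, -7.52577386e-01,
        -2.38409754e+02],
       [-7.52516934e-01,  1.08836655e-02, -6.584829
[... 384 characters left out ...]
01, -6.35564682e-01,
         3.51987038e+02],
       [ 3.98540414e-01, -4.95238669e-01, -7.71948314e-01,
         1.17051872e+03],
       [ 0.00000000e+00,  0.00000000e+00,  0.00000000e+00,
         1.00000000e+00]])}
{'fx': 370.1475180695337, 'fy': 370.1475180695337, 'cx': 322.3986584065925, 'cy': 238.84911773626223, 'k1': -0.026598726278514687, 'mount': array([[ 4.49602070e-05, -9.66304273e-01, -2.57402507e-01,
         7.48096519e+01],
       [ 9.99999902e-01,  1.56639569e-04, -4.13365371e-04,
        -8.67336013e-01],
       [ 4.39756142e-04, -2.57402463e-01,  9.66304185e-01,
        -1.53278925e+02],
       [ 0.00000000e+00,  0.00000000e+00,  0.00000000e+00,
         1.00000000e+00]])}
```

View pics/scene0.png

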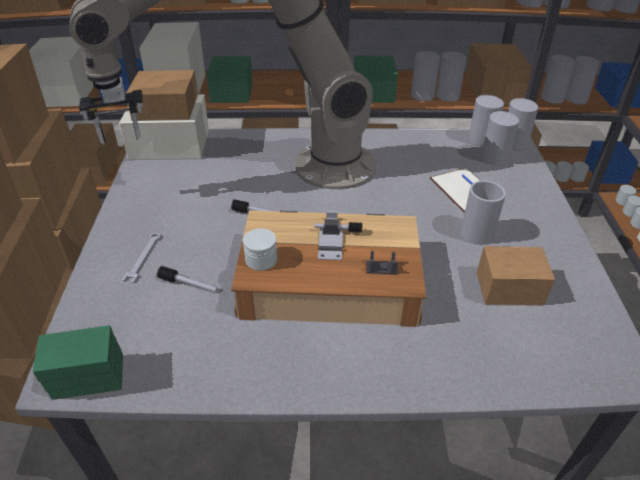

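View pics/side0.png

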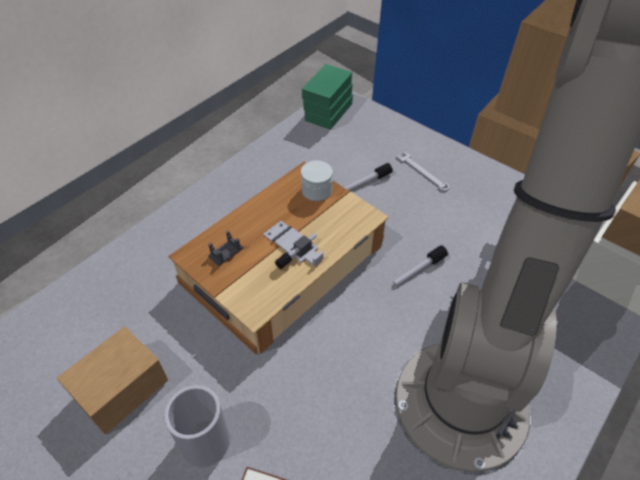

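The scene view shows the crate at about (330,265). Three things look like the pin:
- Pin in the catch, head (355,227) in scene and (285,260) in side.
- Loose pin on the table, head (240,207).
- Loose pin on the table, head (167,273).

Only the one in the bore fits "lies in the catch's bore, head to +y". The rest is at (382,263). I'll confirm these in enlarged crops.

```bash
cat > h.py <<'E'
import numpy as np,cv2
from bench import bot,cams
from scipy.spatial.transform import Rotation as R
from scipy.optimize import least_squares
def view(n,s=None):
    i=cams.camera_info(n)
    if n!="wrist": return i,i["view"]
    T=np.eye(4);T[:3,:3]=R.from_quat(s["tcp_rot"]).as_matrix();T[:3,3]=s["tcp_pos"]
    return i,np.linalg.inv(T@i["mount"])
def proj(P,c):
    i,V=c;p=V[:3,:3]@np.asarray(P,float)+V[:3,3];a=p[:2]/p[2];a=a*(1+i["k1"]*(a@a))
    return np.array([i["fx"]*a[0]+i["cx"],i["fy"]*a[1]+i["cy"]])
def onz(uv,z,c):
    i,V=c;f=lambda q:proj([q[0],q[1],z],c)-uv
    return least_squares(f,[500,0] if True else 0).x
def tri(obs):
    return least_squares(lambda P:np.concatenate([proj(P,c)-uv for uv,c in obs]),[500,0,130]).x
E
python3 - <<'E'
import cv2
a=cv2.imread("pics/scene0.png")[205:330,230:430];cv2.imwrite("pics/sc.png",cv2.resize(a,None,fx=4,fy=4,interpolation=cv2.INTER_CUBIC))
a=cv2.imread("pics/side0.png")[160:350,165:395];cv2.imwrite("pics/sd.png",cv2.resize(a,None,fx=3,fy=3,interpolation=cv2.INTER_CUBIC))
E
```

```text
(no output)
```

View pics/sc.png

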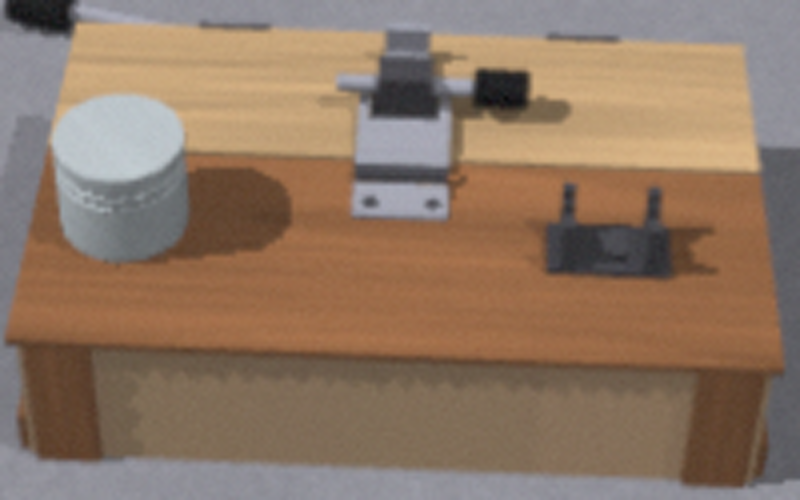

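View pics/sd.png

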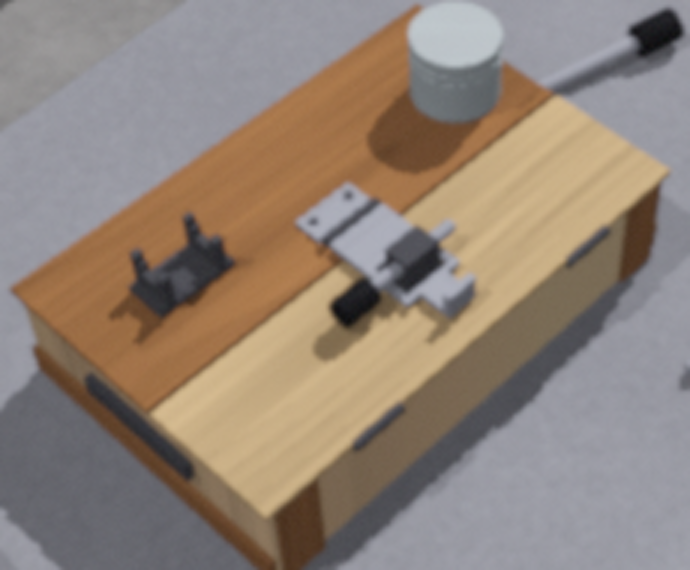

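```bash
python3 - <<'E'
from h import *
sc,sd=view("scene"),view("side")
S=lambda u,v:np.array([230+u/4-.375,205+v/4-.375]); D=lambda u,v:np.array([165+u/3-.33,160+v/3-.33])
co=[((-150,-230),S(76,22),D(668,174)),((-150,230),S(744,45),D(270,517)),((150,230),S(782,370),D(12,290)),((150,-230),S(8,342),D(414,5))]
def W(p,l,z): c,s=np.cos(p[2]),np.sin(p[2]);return [p[0]+c*l[0]-s*l[1],p[1]+s*l[0]+c*l[1],z]
for cams_ in ((1,),(2,),(1,2)):
    f=lambda p:np.concatenate([proj(W(p,c[0],110),(sc,sd)[k-1])-c[k] for c in co for k in cams_])
    r=least_squares(f,[550,0,0]);print("crate",r.x.round(4),np.abs(r.fun).max().round(2))
p=r.x
pts={"head end +y":((529,90),(343,312),),"shaft end":((337,82),(453,228)),"tab tip mid":((408,30),(463,287))}
for n,(a,b) in pts.items():
    P=tri([(S(*a),sc),(S(*b),sd)]);print(n,P.round(1))
inv=lambda P:np.round([[np.cos(p[2]),np.sin(p[2])],[-np.sin(p[2]),np.cos(p[2])]]@(P[:2]-p[:2]),1)
for l in ((-62,0),(-69,0)):print("catch?",W(p,l,132.5))
ro=[((20,-38),S(547,272),None),((20,38),S(669,277),None),((-20,38),None,D(165,316)),((-20,-38),None,D(232,266))]
f=lambda q:np.concatenate([proj(W(q,c[0],110),(sc,sd)[k-1])-c[k] for c in ro for k in (1,2) if c[k] is not None])
r=least_squares(f,[620,90,0]);print("rest",r.x.round(4),r.fun.round(2),inv(r.x))
E
```

```text
crate [ 5.453209e+02 -3.241590e+01 -5.770000e-02] 0.85
crate [ 5.46868e+02 -3.28128e+01 -5.34000e-02] 1.49
crate [ 5.462443e+02 -3.255270e+01 -5.530000e-02] 1.17
head end +y [408.   32.6  88.4]
shaft end [399.  -80.3  76.1]
tab tip mid [360.1 -35.   94.7]
catch? [np.float64(484.3391900397555), np.float64(-29.12465890972471), 132.5]
catch? [np.float64(477.34989817216274), np.float64(-28.737619907037274), 132.5]
rest [ 6.128262e+02  9.235260e+01 -5.260000e-02] [-0.25  1.24  0.38  0.99 -0.39  1.55  1.68 -0.31] [ 59.6 128.4]
```

The pin in the catch shows head:total = 56:192 px (0.29), and 36/126 mm is 0.286, so it's the right one. Crate fit: (546,-32.5), yaw -0.055. Rest: (613,92), or (60,128) in crate axes. Next I'll move above the crate for a close look.

{"fn": "drive_tool", "kwargs": {"targets": [[[0.9, 0.83, 0.33], [0, 0, 0.6], 1], [[0.9, 0.83, 0.33], [0, 0, 0.6], 1], [[0.9, 0.83, 0.33], [0, 0, 0.6], 1], [[0.9, 0.83, 0.33], [0, 0, 0.6], 1], [[0.9, 0.83, 0.33], [0, 0, 0.6], 1], [[0.9, 0.83, 0.33], [0, 0, 0.6], 1], [[0.9, 0.83, 0.33], [0, 0, 0.6], 1], [[0.9, 0.83, 0.33], [0, 0, 0.6], 1], [[0.9, 0.83, 0.33], [0, 0, 0.6], 1], [[0.9, 0.83, 0.33], [0, 0, 0.6], 1]]}}

```text
time: 0.93
tcp_pos: [441.4, -399.6, 331.3]
tcp_rot: [0.904, 0.428, 0.002, 0.0]
force: [0.8, 0.2, 0.3]
width: 93.9
grasp_force: 0.0
```

{"fn": "drive_tool", "kwargs": {"targets": [[[0.25, 1, 0], [0, 0, 0.61], 1], [[0.25, 1, 0], [0, 0, 0.61], 1], [[0.25, 1, 0], [0, 0, 0.61], 1], [[0.25, 1, 0], [0, 0, 0.61], 1], [[0.25, 1, 0], [0, 0, 0.61], 1], [[0.25, 1, 0], [0, 0, 0.61], 1], [[0.25, 1, 0], [0, 0, 0.61], 1], [[0.25, 1, 0], [0, 0, 0.61], 1], [[0.25, 1, 0], [0, 0, 0.61], 1], [[0.25, 1, 0], [0, 0, 0.61], 1]]}}

```text
time: 1.77
tcp_pos: [510.5, -104.5, 329.3]
tcp_rot: [0.726, 0.688, -0.0, -0.0]
force: [-0.6, -0.4, 0.3]
width: 94.1
grasp_force: 0.0
```

{"fn": "drive_tool", "kwargs": {"targets": [[[0, 0.37, 0], [0, 0, 0], 1], [[0, 0.37, 0], [0, 0, 0], 1], [[0, 0.37, 0], [0, 0, 0], 1], [[0, 0.37, 0], [0, 0, 0], 1], [[0, 0.37, 0], [0, 0, 0], 1], [[0, 0.37, 0], [0, 0, 0], 1], [[0, 0.37, 0], [0, 0, 0], 1]]}}

```text
time: 2.35
tcp_pos: [510.5, 3.8, 329.2]
tcp_rot: [0.727, 0.686, -0.0, -0.0]
force: [-0.3, 0.4, 0.4]
width: 94.2
grasp_force: 0.0
```

```bash
python3 - <<'E'
from h import *
s=bot.state();print(s["tcp_pos"],R.from_quat(s["tcp_rot"]).as_matrix().round(3),s["joint_positions"].round(2),s["time"])
np.save("w1.npy",np.r_[s["tcp_pos"],s["tcp_rot"]])
im=cams.capture("wrist");cv2.imwrite("pics/w1.png",im[:,:,::-1])
sc,sd=view("scene"),view("side")
S=lambda u,v:np.array([230+u/4-.375,205+v/4-.375]); D=lambda u,v:np.array([165+u/3-.33,160+v/3-.33])
for n,(a,b) in {"head end":((529,90),(343,312),),"shaft end":((337,82),(453,228)),"tab tip mid":((408,30),(463,287))}.items():
    print(n,tri([(S(*a),sc),(D(*b),sd)]).round(1))
E
```

```text
[510.53614022   3.77536443 329.21308465] [[ 0.058  0.998 -0.   ]
 [ 0.998 -0.058 -0.   ]
 [-0.    -0.    -1.   ]] [ 0.4   0.11 -0.57  1.81  0.07  1.23 -0.25] 2.35
head end [481.4  49.9 134.1]
shaft end [472.1 -72.8 131.7]
tab tip mid [424.5 -26.5 138.2]
```

View pics/w1.png

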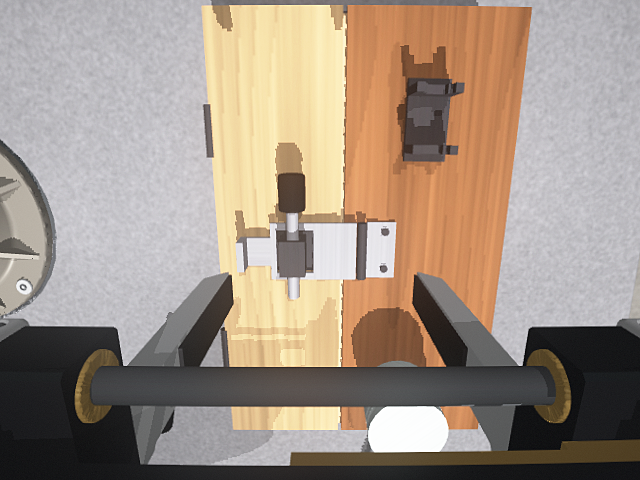

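The wrist view shows the pin in the catch, head (291,192) and tip (293,299). The rest is at (428,120), the tab at (241,254) and the piston at (408,428). I'll enlarge the rest and the pin.

```bash
python3 - <<'E'
import cv2,numpy as np
a=cv2.imread("pics/w1.png");f=lambda x,y,w,h,k:cv2.resize(a[y:y+h,x:x+w],None,fx=k,fy=k,interpolation=cv2.INTER_CUBIC)
cv2.imwrite("pics/w1c.png",np.hstack([f(390,65,80,110,5),f(250,165,95,137,4)[:550//1]][0:1]+[cv2.copyMakeBorder(f(250,165,95,137,4),0,2,0,0,cv2.BORDER_CONSTANT)]))
E
```

```text
(no output)
```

View pics/w1c.png

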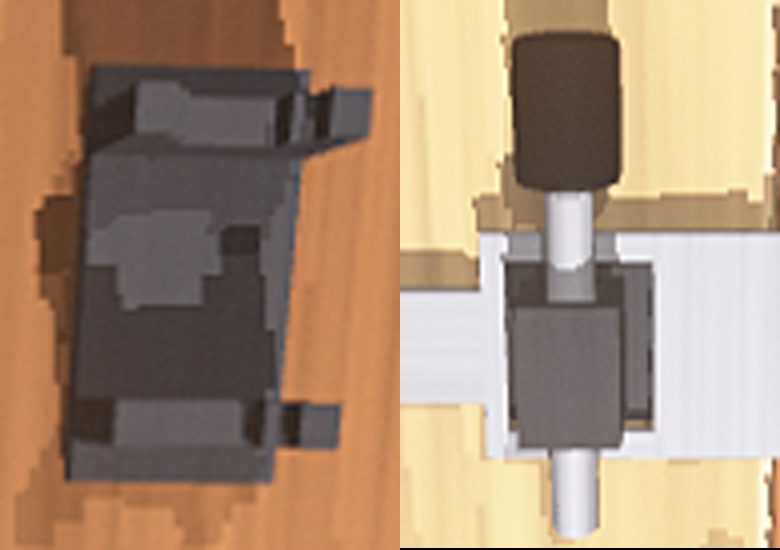

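```bash
python3 - <<'E'
from h import *
w=np.load("w1.npy");c=view("wrist",dict(tcp_pos=w[:3],tcp_rot=w[3:]))
L=lambda u,v:np.array([390+u/5-.4,65+v/5-.4]);Q=lambda u,v:np.array([250+(u-400)/4-.375,165+v/4-.375])
for n,q,z in (("head far",Q(567,35),131),("head near",Q(568,188),135),("shaft at head",Q(570,195),131),("tip",Q(576,535),131),("catch top -y mid",Q(569,447),145),("catch top +y mid",Q(571,305),145)):
    print(n,onz(q,z,c).round(1))
W=lambda p,l:[p[0]+np.cos(p[2])*l[0]-np.sin(p[2])*l[1],p[1]+np.sin(p[2])*l[0]+np.cos(p[2])*l[1],110+l[2]]
def f(p):
    t=p[3];o=[((-20,38,0),L(92,67)),((-20,-38,0),L(67,480)),((20,38,t),L(308,70)),((20,-38,t),L(272,483)),((20,-22,40),L(339,402)),((20,-30,40),L(339,448)),((20,30,40),L(373,88))]
    return np.concatenate([proj(W(p,l),c)-u for l,u in o])
r=least_squares(f,[613,92,-.05,5]);print("rest",r.x.round(3),r.fun.round(1))
# crate in wrist view: corners +y
for q in ((203,6),(531,8)):print(onz(np.array(q),110,c).round(1))
E
```

```text
head far [483.9  51. ]
head near [481.6  15.4]
shaft at head [481.6  12.9]
tip [476.  -75.7]
catch top -y mid [477.7 -46.4]
catch top +y mid [481.  -10.8]
rest [ 6.14944e+02  9.20300e+01 -7.20000e-02  4.31100e+00] [-0.6  0.2 -0.9 -0.1  0.1 -0.2 -0.2  0.2  1.   0.1  0.   0.3  0.4 -0.5]
[414.1 203.6]
[710.7 185.8]
```

Both views agree. The pin's measured length is 126.8 mm, which fits, and its yaw is about -0.06, which the tool already has. Head middle is (482.5,32.5,131); the rest is at about (614,92), yaw -0.065. I'll descend onto the head.

{"fn": "drive_tool", "kwargs": {"targets": [[[-0.095, 0.097, -0.1], [0, 0, 0], 1], [[-0.095, 0.097, -0.22], [0, 0, 0], 1], [[-0.095, 0.097, -0.34], [0, 0, 0], 1], [[-0.095, 0.097, -0.44], [0, 0, 0], 1], [[-0.095, 0.097, -0.52], [0, 0, 0], 1], [[-0.095, 0.097, -0.57], [0, 0, 0], 1], [[-0.095, 0.097, -0.61], [0, 0, 0], 1], [[-0.095, 0.097, -0.627], [0, 0, 0], 1], [[-0.095, 0.097, -0.627], [0, 0, 0], 1], [[-0.095, 0.097, -0.627], [0, 0, 0], 1]]}}

```text
time: 3.23
tcp_pos: [482.5, 34.6, 141.9]
tcp_rot: [0.727, 0.687, 0.0, 0.0]
force: [0.4, 0.3, 0.4]
width: 94.0
grasp_force: 0.0
```

{"fn": "drive_tool", "kwargs": {"targets": [[[0, 0, 0], [0, 0, 0], 0.5], [[0, 0, 0], [0, 0, 0], 0.3], [[0, 0, 0], [0, 0, 0], 0], [[0, 0, 0], [0, 0, 0], 0], [[0, 0, 0], [0, 0, 0], 0], [[0, 0, 0], [0, 0, 0], 0], [[0, 0, 0], [0, 0, 0], 0], [[0, 0, 0], [0, 0, 0], 0], [[0, 0, 0], [0, 0, 0], 0], [[0, 0, 0], [0, 0, 0], 0]], "force": 30}}

```text
time: 4.07
tcp_pos: [482.0, 34.7, 141.3]
tcp_rot: [0.727, 0.687, -0.0, -0.0]
force: [-0.5, 0.2, -0.4]
width: 30.6
grasp_force: 0.0
```

{"fn": "drive_tool", "kwargs": {"targets": [[[0, 0, 0], [0, 0, 0], 0], [[0, 0, 0], [0, 0, 0], 0], [[0, 0, 0], [0, 0, 0], 0], [[0, 0, 0], [0, 0, 0], 0], [[0, 0, 0], [0, 0, 0], 0]], "force": 30}}

```text
time: 4.48
tcp_pos: [482.0, 34.8, 141.4]
tcp_rot: [0.727, 0.687, 0.0, -0.0]
force: [0.4, 0.4, -0.1]
width: 25.1
grasp_force: 30.0
```

Gripped: width 25.1 mm, 30 N, and no side load. Now I'll draw it out along crate +y.

{"fn": "drive_tool", "kwargs": {"targets": [[[0.002, 0.03, 0], [0, 0, 0], 0], [[0.004, 0.065, 0], [0, 0, 0], 0], [[0.006, 0.1, 0], [0, 0, 0], 0], [[0.008, 0.14, 0], [0, 0, 0], 0], [[0.011, 0.18, 0], [0, 0, 0], 0], [[0.013, 0.22, 0], [0, 0, 0], 0], [[0.015, 0.26, 0], [0, 0, 0], 0], [[0.018, 0.3, 0], [0, 0, 0], 0], [[0.019, 0.32, 0], [0, 0, 0], 0], [[0.019, 0.32, 0], [0, 0, 0], 0]]}}

```text
time: 5.32
tcp_pos: [487.5, 133.0, 141.4]
tcp_rot: [0.726, 0.688, 0.0, -0.0]
force: [-0.2, -0.1, -1.1]
width: 25.3
grasp_force: 30.0
```

{"fn": "drive_tool", "kwargs": {"targets": [[[0, 0, 0.05], [0, 0, 0], 0], [[0, 0, 0.12], [0, 0, 0], 0], [[0, 0, 0.2], [0, 0, 0], 0], [[0, 0, 0.25], [0, 0, 0], 0], [[0, 0, 0.25], [0, 0, 0], 0], [[0, 0, 0.25], [0, 0, 0], 0]]}}

```text
time: 5.82
tcp_pos: [488.0, 130.4, 216.7]
tcp_rot: [0.727, 0.687, 0.0, 0.001]
force: [-0.4, -0.4, -1.6]
width: 25.1
grasp_force: 30.0
```

```bash
python3 - <<'E'
from h import *
s=bot.state();print(s["tcp_pos"],s["tcp_rot"],s["force"],s["width"])
np.save("w2.npy",np.r_[s["tcp_pos"],s["tcp_rot"]])
im=cams.capture("wrist");cv2.imwrite("pics/w2.png",im[:,:,::-1])
cv2.imwrite("pics/sd2.png",cams.capture("side")[:,:,::-1])
E
```

```text
[487.99127897 130.44876755 216.70703218] [7.26797194e-01 6.86851795e-01 4.32709945e-04 5.12835872e-04] [-0.40431477 -0.44566777 -1.55335557] 25.07009800216751
```

View pics/w2.png

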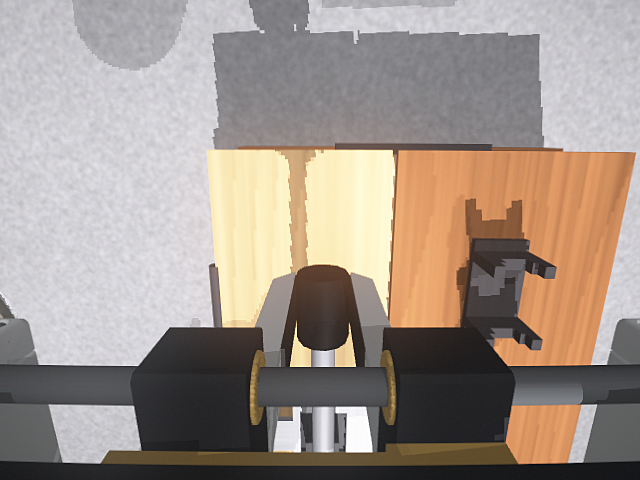

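The pin hangs level in the grip, with its head end at (322,267). The rest stays in view at (497,285).

```bash
python3 - <<'E'
from h import *
w=np.load("w2.npy");c=view("wrist",dict(tcp_pos=w[:3],tcp_rot=w[3:]))
print("head end",onz(np.array([322,267]),194,c))
for l in ((-20,38,0),(20,38,4.3),(20,30,40),(20,22,40),(20,-22,40),(20,-30,40)):
  for p in ([614.9,92,-.072],[613.5,92,-.06]):
    P=[p[0]+np.cos(p[2])*l[0]-np.sin(p[2])*l[1],p[1]+np.sin(p[2])*l[0]+np.cos(p[2])*l[1],110+l[2]];print(l,proj(P,c).round(1),end=" ")
  print()
a=cv2.imread("pics/w2.png")[225:355,450:570];b=cv2.imread("pics/sd2.png")[130:360,160:360]
cv2.imwrite("pics/w2c.png",np.hstack([cv2.resize(a,(480,520),interpolation=2),cv2.resize(b,(320,368),interpolation=2) if 0 else cv2.copyMakeBorder(cv2.resize(b,(320,368),interpolation=2),0,152,0,0,0)]))
E
```

```text
head end [488.3216953  144.66165007]
(-20, 38, 0) [472.4 237.9] (-20, 38, 0) [469.8 238.3] 
(20, 38, 4.3) [529.3 240.2] (20, 38, 4.3) [526.9 240. ] 
(20, 30, 40) [557.5 267. ] (20, 30, 40) [554.8 266.8] 
(20, 22, 40) [555.2 278.8] (20, 22, 40) [552.7 278.6] 
(20, -22, 40) [543.3 340.1] (20, -22, 40) [541.7 339.9] 
(20, -30, 40) [541.3 350.6] (20, -30, 40) [539.8 350.5]
```

View pics/w2c.png

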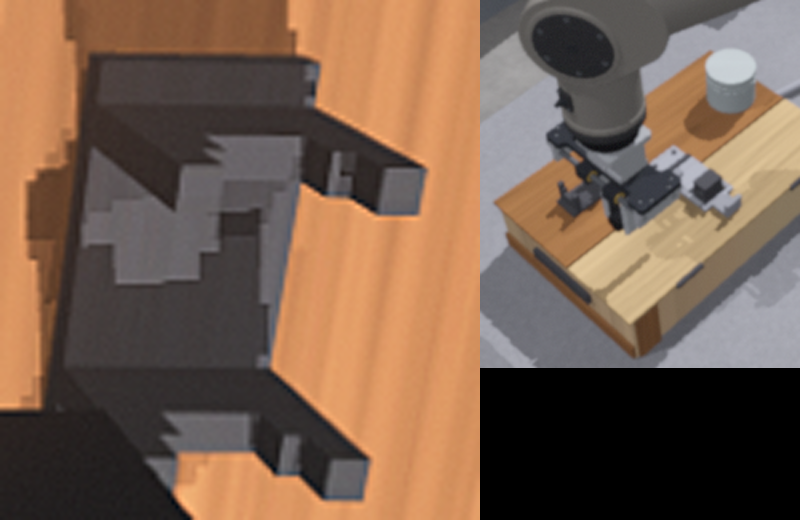

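The measured rest corners match the predicted pose (614.9,92,-0.072) to within 1 px. Pin centre is about 66 mm behind the TCP along the pin. I'll move over the rest.

{"fn": "drive_tool", "kwargs": {"targets": [[[0.1, 0.02, 0], [0, 0, -0.0115], 0], [[0.22, 0.045, 0], [0, 0, -0.0115], 0], [[0.34, 0.07, 0], [0, 0, -0.0115], 0], [[0.41, 0.09, 0], [0, 0, -0.0115], 0], [[0.438, 0.093, 0], [0, 0, -0.0115], 0], [[0.438, 0.093, 0], [0, 0, -0.0115], 0], [[0.438, 0.093, 0], [0, 0, -0.0115], 0], [[0.438, 0.093, 0], [0, 0, -0.0115], 0]]}}

```text
time: 6.58
tcp_pos: [617.9, 158.4, 215.8]
tcp_rot: [0.731, 0.683, -0.001, -0.0]
force: [0.2, 0.6, -1.0]
width: 24.9
grasp_force: 30.0
```

{"fn": "drive_tool", "kwargs": {"targets": [[[0, 0, -0.06], [0, 0, 0], 0], [[0, 0, -0.1], [0, 0, 0], 0], [[0, 0, -0.1], [0, 0, 0], 0], [[0, 0, -0.1], [0, 0, 0], 0]]}}

```text
time: 6.92
tcp_pos: [618.3, 158.3, 186.0]
tcp_rot: [0.731, 0.683, -0.001, -0.0]
force: [0.6, -0.0, -0.8]
width: 25.3
grasp_force: 30.0
```

```bash
python3 - <<'E'
from h import *
s=bot.state();print(s["tcp_pos"],R.from_quat(s["tcp_rot"]).as_matrix().round(4)[:,0],s["force"])
a=cams.capture("scene")[:,:,::-1][195:295,320:440]
cv2.imwrite("pics/s3.png",cv2.resize(a,None,fx=5,fy=5,interpolation=2))
E
```

```text
[618.32329544 158.28443854 186.00286145] [ 6.780e-02  9.977e-01 -6.000e-04] [ 0.55899663 -0.01007103 -0.79476195]
```

View pics/s3.png

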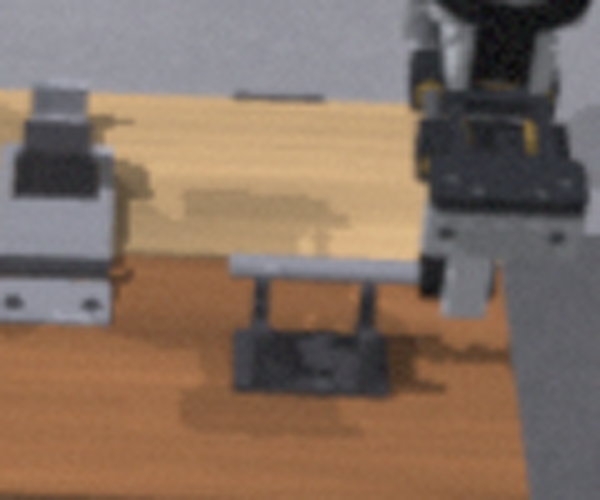

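The pin is level above both uprights, with tip (232,265) and the uprights at (262,285) and (368,285) in the crop. I'll lower it.

{"fn": "drive_tool", "kwargs": {"targets": [[[0.002, 0, -0.03], [0, 0, 0], 0], [[0.002, 0, -0.06], [0, 0, 0], 0], [[0.002, 0, -0.08], [0, 0, 0], 0], [[0.002, 0, -0.095], [0, 0, 0], 0], [[0.002, 0, -0.105], [0, 0, 0], 0], [[0.002, 0, -0.112], [0, 0, 0], 0], [[0.002, 0, -0.112], [0, 0, 0], 0]]}}

```text
time: 7.55
tcp_pos: [619.6, 158.7, 152.3]
tcp_rot: [0.731, 0.683, -0.0, -0.0]
force: [0.0, 0.1, -0.6]
width: 25.2
grasp_force: 30.0
```

{"fn": "drive_tool", "kwargs": {"targets": [[[0, 0, -0.003], [0, 0, 0], 0], [[0, 0, -0.006], [0, 0, 0], 0], [[0, 0, -0.006], [0, 0, 0], 0], [[0, 0, -0.006], [0, 0, 0], 0]]}}

```text
time: 7.88
tcp_pos: [619.8, 158.7, 151.1]
tcp_rot: [0.731, 0.683, 0.0, 0.0]
force: [-0.1, -0.4, -1.2]
width: 25.3
grasp_force: 30.0
```

{"fn": "drive_tool", "kwargs": {"targets": [[[0, 0, -0.002], [0, 0, 0], 0], [[0, 0, -0.004], [0, 0, 0], 0], [[0, 0, -0.004], [0, 0, 0], 0], [[0, 0, -0.004], [0, 0, 0], 0]]}}

```text
time: 8.22
tcp_pos: [619.8, 158.7, 150.0]
tcp_rot: [0.731, 0.683, 0.0, 0.0]
force: [-0.2, 0.1, 2.3]
width: 25.2
grasp_force: 30.0
```

{"fn": "drive_tool", "kwargs": {"targets": [[[0, 0, 0], [0, 0, 0], 0.3], [[0, 0, 0], [0, 0, 0], 0.4], [[0, 0, 0], [0, 0, 0], 0.5], [[0, 0, 0], [0, 0, 0], 0.6], [[0, 0, 0], [0, 0, 0], 0.6], [[0, 0, 0], [0, 0, 0], 0.6], [[0, 0, 0], [0, 0, 0], 0.6], [[0, 0, 0], [0, 0, 0], 0.6]]}}

```text
time: 8.88
tcp_pos: [619.7, 158.7, 149.7]
tcp_rot: [0.731, 0.683, -0.0, -0.0]
force: [-0.4, -0.0, -1.0]
width: 56.4
grasp_force: 0.0
```

{"fn": "drive_tool", "kwargs": {"targets": [[[0, 0, 0.05], [0, 0, 0], 0.6], [[0, 0, 0.15], [0, 0, 0], 0.6], [[0, 0, 0.27], [0, 0, 0], 0.6], [[0, 0, 0.4], [0, 0, 0], 0.6], [[-0.1, -0.1, 0.5], [0, 0, 0], 0.6], [[-0.2, -0.2, 0.55], [0, 0, 0], 0.6], [[-0.3, -0.3, 0.55], [0, 0, 0], 0.6], [[-0.3, -0.4, 0.55], [0, 0, 0], 0.6], [[-0.3, -0.4, 0.55], [0, 0, 0], 0.6], [[-0.3, -0.4, 0.55], [0, 0, 0], 0.6]]}}

```text
time: 9.72
tcp_pos: [529.4, 36.3, 315.4]
tcp_rot: [0.732, 0.681, 0.0, 0.001]
force: [-0.3, 0.4, -0.1]
width: 56.5
grasp_force: 0.0
```

```bash
python3 - <<'E'
from h import *
s=bot.state();print(s["tcp_pos"],R.from_quat(s["tcp_rot"]).as_matrix().round(4)[:,0],s["joint_positions"].round(2))
np.save("w4.npy",np.r_[s["tcp_pos"],s["tcp_rot"]])
im=cams.capture("wrist");cv2.imwrite("pics/w4.png",im[:,:,::-1])
E
```

```text
[529.41818051  36.26827895 315.40266593] [ 0.0719  0.9974 -0.0011] [ 0.34  0.16 -0.59  1.79  0.1   1.21 -0.35]
```

View pics/w4.png

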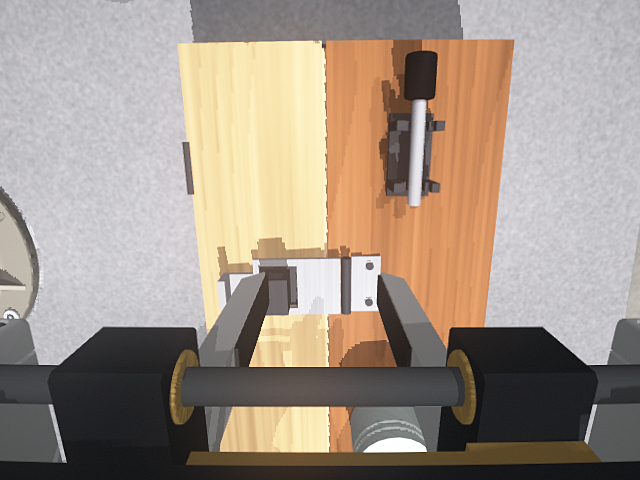

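The pin lies in the rest: shaft (417,150) over both uprights, head (421,75). I've now used all 10 viewed pictures, so from here I'll check by numbers only. First I check the parked pin, then turn the tool 90° for the hasp.

```bash
python3 - <<'E'
from h import *
w=np.load("w4.npy");c=view("wrist",dict(tcp_pos=w[:3],tcp_rot=w[3:]))
t=onz(np.array([415,205.]),140,c);h=onz(np.array([421,53.]),140,c);d=(h-t)/np.linalg.norm(h-t)
print("tip",t,"head",h,np.linalg.norm(h-t),"centre",t+45*d,"yaw",-np.arctan2(d[0],d[1]))
for q,z in (((222,278),137),((222,308),137)):print("tab",onz(np.array(q,float),z,c))
E
```

```text
tip [613.90036419  49.60889118] head [620.20681187 175.12591883] 125.67535762007314 centre [616.15848504  94.55219869] yaw -0.05020154699956646
tab [430.00463932  -8.29053376]
tab [425.49587193 -39.35591046]
```

{"fn": "drive_tool", "kwargs": {"targets": [[[-0.1, -0.1, 0], [0, 0, -0.744], 0.6], [[-0.2, -0.205, 0], [0, 0, -0.744], 0.6], [[-0.2, -0.205, 0], [0, 0, -0.744], 0.6], [[-0.2, -0.205, 0], [0, 0, -0.744], 0.6], [[-0.2, -0.205, 0], [0, 0, -0.744], 0.6], [[-0.2, -0.205, 0], [0, 0, -0.744], 0.6], [[-0.2, -0.205, 0], [0, 0, -0.744], 0.6], [[-0.2, -0.205, 0], [0, 0, -0.744], 0.6]]}}

```text
time: 10.43
tcp_pos: [470.2, -21.5, 314.6]
tcp_rot: [0.935, 0.354, -0.0, -0.0]
force: [-0.0, 0.6, -0.7]
width: 56.2
grasp_force: 0.0
```

{"fn": "drive_tool", "kwargs": {"targets": [[[0, 0, 0], [0, 0, -0.744], 0.6], [[0, 0, 0], [0, 0, -0.744], 0.6], [[0, 0, 0], [0, 0, -0.744], 0.6], [[0, 0, 0], [0, 0, -0.744], 0.6], [[0, 0, 0], [0, 0, -0.744], 0.6], [[0, 0, 0], [0, 0, -0.744], 0.6], [[0, 0, 0], [0, 0, -0.744], 0.6], [[0, 0, 0], [0, 0, -0.744], 0.6]]}}

```text
time: 11.1
tcp_pos: [470.0, -21.9, 314.6]
tcp_rot: [1.0, -0.027, -0.0, -0.0]
force: [0.3, 0.9, -0.5]
width: 56.5
grasp_force: 0.0
```

{"fn": "drive_tool", "kwargs": {"targets": [[[-0.08, 0, -0.05], [0.02, 0.333, 0], 0.6], [[-0.12, 0, -0.1], [0.02, 0.333, 0], 0.6], [[-0.12, 0, -0.2], [0.02, 0.333, 0], 0.6], [[-0.12, 0, -0.2], [0.02, 0.333, 0], 0.6], [[-0.12, 0, -0.2], [0.02, 0.333, 0], 0.6], [[-0.12, 0, -0.2], [0.02, 0.333, 0], 0.6]]}}

```text
time: 11.6
tcp_pos: [434.1, -22.2, 255.2]
tcp_rot: [0.985, -0.026, -0.173, -0.006]
force: [-0.6, 0.2, 1.0]
width: 56.2
grasp_force: 0.0
```

```bash
python3 - <<'E'
from h import *
s=bot.state();M=R.from_quat(s["tcp_rot"]).as_matrix();print(s["tcp_pos"],M.round(3),s["joint_positions"].round(2),s["time"])
print("grasp pt",s["tcp_pos"]+6*M[:,2],"tip",s["tcp_pos"]+25*M[:,2])
E
```

```text
[434.14786234 -22.20761433 255.18922118] [[ 0.939 -0.053 -0.34 ]
 [-0.049 -0.999  0.021]
 [-0.341 -0.003 -0.94 ]] [ 0.36  0.26 -0.49  1.86  0.05  1.4  -1.79] 11.6
grasp pt [432.1075756  -22.08359401 249.54813538] tip [425.64666758 -21.69086298 231.68469702]
```

Parked pin centre is (616,95), yaw -0.05, against the rest at (615,92), so it's within tolerance. Now I descend onto the tab, which I put at (426,-25) from the wrist view, the scene view and the hasp geometry.

{"fn": "drive_tool", "kwargs": {"targets": [[[-0.019, -0.01, -0.1], [0, 0, 0], 0.6], [[-0.019, -0.01, -0.2], [0, 0, 0], 0.6], [[-0.019, -0.01, -0.28], [0, 0, 0], 0.6], [[-0.019, -0.01, -0.33], [0, 0, 0], 0.6], [[-0.019, -0.01, -0.36], [0, 0, 0], 0.6], [[-0.019, -0.01, -0.38], [0, 0, 0], 0.6], [[-0.019, -0.01, -0.385], [0, 0, 0], 0.6], [[-0.019, -0.01, -0.385], [0, 0, 0], 0.6]]}}

```text
time: 12.27
tcp_pos: [428.6, -25.9, 140.4]
tcp_rot: [0.985, -0.027, -0.173, -0.005]
force: [-0.0, 0.3, 0.2]
width: 56.1
grasp_force: 0.0
```

{"fn": "drive_tool", "kwargs": {"targets": [[[0, 0, 0], [0, 0, 0], 0.4], [[0, 0, 0], [0, 0, 0], 0.2], [[0, 0, 0], [0, 0, 0], 0], [[0, 0, 0], [0, 0, 0], 0], [[0, 0, 0], [0, 0, 0], 0], [[0, 0, 0], [0, 0, 0], 0], [[0, 0, 0], [0, 0, 0], 0], [[0, 0, 0], [0, 0, 0], 0]], "force": 15}}

```text
time: 12.93
tcp_pos: [428.1, -27.4, 139.5]
tcp_rot: [0.984, -0.028, -0.174, -0.005]
force: [-0.0, -10.0, 4.7]
width: 29.6
grasp_force: 15.0
```

```bash
python3 - <<'E'
from h import *
s=bot.state();M=R.from_quat(s["tcp_rot"]).as_matrix()
g=s["tcp_pos"]+6*M[:,2];print("grasp",g,s["width"],s["grasp_force"],s["force"])
E
```

```text
grasp [426.05185786 -27.28747834 133.8430695 ] 29.646864785116428 15.000373274087906 [-0.04076653 -9.96888514  4.69502575]
```

Tab gripped at 29.6 mm wide. I'll work out the arc about the hinge (547,-32.5,116.5).

```bash
python3 - <<'E'
import numpy as np
r,p0=122.2,.142
f=lambda t:np.array([r*(np.cos(p0)-np.cos(p0+t)),0,r*(np.sin(p0+t)-np.sin(p0))])
for a,b,n in ((0,.5,8),(.5,1.3,10),(1.3,2.1,10),(2.1,2.85,10)):
    print(a,b)
    for t in np.linspace(a,b,n+1)[1:]:
        d=f(t)-f(a);d[1]=-.06*d[0];print((d/300).round(3).tolist())
E
```

```text
0 0.5
[0.004, -0.0, 0.025]
[0.01, -0.001, 0.05]
[0.018, -0.001, 0.074]
[0.027, -0.002, 0.098]
[0.037, -0.002, 0.121]
[0.049, -0.003, 0.144]
[0.062, -0.004, 0.165]
[0.077, -0.005, 0.186]
0.5 1.3
[0.021, -0.001, 0.025]
[0.043, -0.003, 0.049]
[0.067, -0.004, 0.071]
[0.093, -0.006, 0.09]
[0.121, -0.007, 0.108]
[0.149, -0.009, 0.123]
[0.179, -0.011, 0.136]
[0.21, -0.013, 0.147]
[0.242, -0.015, 0.155]
[0.274, -0.016, 0.16]
1.3 2.1
[0.032, -0.002, 0.003]
[0.065, -0.004, 0.003]
[0.098, -0.006, 0.001]
[0.13, -0.008, -0.004]
[0.161, -0.01, -0.012]
[0.192, -0.012, -0.021]
[0.223, -0.013, -0.034]
[0.252, -0.015, -0.049]
[0.279, -0.017, -0.066]
[0.306, -0.018, -0.085]
2.1 2.85
[0.023, -0.001, -0.02]
[0.045, -0.003, -0.041]
[0.065, -0.004, -0.065]
[0.083, -0.005, -0.089]
[0.099, -0.006, -0.115]
[0.114, -0.007, -0.142]
[0.126, -0.008, -0.17]
[0.136, -0.008, -0.199]
[0.144, -0.009, -0.228]
[0.149, -0.009, -0.258]
```

{"fn": "drive_tool", "kwargs": {"targets": [[[0.004, -0.005, 0.025], [0, 0, 0], 0], [[0.01, -0.006, 0.05], [0, 0, 0], 0], [[0.018, -0.006, 0.074], [0, 0, 0], 0], [[0.027, -0.007, 0.098], [0, 0, 0], 0], [[0.037, -0.007, 0.121], [0, 0, 0], 0], [[0.049, -0.008, 0.144], [0, 0, 0], 0], [[0.062, -0.009, 0.165], [0, 0, 0], 0], [[0.077, -0.01, 0.186], [0, 0, 0], 0]]}}

```text
time: 13.6
tcp_pos: [451.4, -28.9, 195.8]
tcp_rot: [0.984, -0.027, -0.174, -0.006]
force: [-2.8, -2.9, -2.1]
width: 29.9
grasp_force: 15.0
```

Smooth so far: the grip width is held and the forces are small. I'll carry on along the arc.

{"fn": "drive_tool", "kwargs": {"targets": [[[0.021, -0.001, 0.025], [0, 0, 0], 0], [[0.043, -0.003, 0.049], [0, 0, 0], 0], [[0.067, -0.004, 0.071], [0, 0, 0], 0], [[0.093, -0.006, 0.09], [0, 0, 0], 0], [[0.121, -0.007, 0.108], [0, 0, 0], 0], [[0.149, -0.009, 0.123], [0, 0, 0], 0], [[0.179, -0.011, 0.136], [0, 0, 0], 0], [[0.21, -0.013, 0.147], [0, 0, 0], 0], [[0.242, -0.015, 0.155], [0, 0, 0], 0], [[0.274, -0.016, 0.16], [0, 0, 0], 0]]}}

```text
time: 14.43
tcp_pos: [534.5, -33.8, 243.7]
tcp_rot: [0.984, -0.027, -0.173, -0.006]
force: [-3.4, -3.9, 6.5]
width: 29.8
grasp_force: 15.0
```

{"fn": "drive_tool", "kwargs": {"targets": [[[0.032, -0.002, 0.003], [0, 0, 0], 0], [[0.065, -0.004, 0.003], [0, 0, 0], 0], [[0.098, -0.006, 0.001], [0, 0, 0], 0], [[0.13, -0.008, -0.004], [0, 0, 0], 0], [[0.161, -0.01, -0.012], [0, 0, 0], 0], [[0.192, -0.012, -0.021], [0, 0, 0], 0], [[0.223, -0.013, -0.034], [0, 0, 0], 0], [[0.252, -0.015, -0.049], [0, 0, 0], 0], [[0.279, -0.017, -0.066], [0, 0, 0], 0], [[0.306, -0.018, -0.085], [0, 0, 0], 0]]}}

```text
time: 15.27
tcp_pos: [627.7, -39.3, 218.4]
tcp_rot: [0.985, -0.028, -0.172, -0.006]
force: [4.7, -3.1, 8.8]
width: 29.5
grasp_force: 15.0
```

{"fn": "drive_tool", "kwargs": {"targets": [[[0.023, -0.001, -0.02], [0, 0, 0], 0], [[0.045, -0.003, -0.041], [0, 0, 0], 0], [[0.065, -0.004, -0.065], [0, 0, 0], 0], [[0.083, -0.005, -0.089], [0, 0, 0], 0], [[0.099, -0.006, -0.115], [0, 0, 0], 0], [[0.114, -0.007, -0.142], [0, 0, 0], 0], [[0.126, -0.008, -0.17], [0, 0, 0], 0], [[0.136, -0.008, -0.199], [0, 0, 0], 0], [[0.144, -0.009, -0.228], [0, 0, 0], 0], [[0.149, -0.009, -0.258], [0, 0, 0], 0]]}}

```text
time: 16.1
tcp_pos: [672.4, -41.9, 140.0]
tcp_rot: [0.985, -0.028, -0.172, -0.006]
force: [7.0, -2.8, 2.1]
width: 29.9
grasp_force: 15.0
```

The hasp is at about 2.85 rad with the tab still in the grip at 29.9 mm. I'll release it, back off along the fingers and go clear.

{"fn": "drive_tool", "kwargs": {"targets": [[[0, 0, 0], [0, 0, 0], 0.45], [[0, 0, 0], [0, 0, 0], 0.6], [[0, 0, 0], [0, 0, 0], 0.6], [[0, 0, 0], [0, 0, 0], 0.6], [[0, 0, 0], [0, 0, 0], 0.6], [[0, 0, 0], [0, 0, 0], 0.6]]}}

```text
time: 16.6
tcp_pos: [669.9, -41.7, 140.5]
tcp_rot: [0.984, -0.027, -0.173, -0.006]
force: [-0.6, 0.3, 0.4]
width: 56.3
grasp_force: 0.0
```

{"fn": "drive_tool", "kwargs": {"targets": [[[0.02, 0, 0.06], [0, 0, 0], 0.6], [[0.06, 0, 0.17], [0, 0, 0], 0.6], [[0.1, 0, 0.3], [0, 0, 0], 0.6], [[0.1, 0, 0.43], [0, 0, 0], 0.6], [[0, -0.05, 0.56], [0, 0, 0], 0.6], [[-0.15, -0.2, 0.7], [0, 0, 0], 0.6], [[-0.3, -0.35, 0.8], [0, 0, 0], 0.6], [[-0.4, -0.5, 0.8], [0, 0, 0], 0.6], [[-0.5, -0.62, 0.8], [0, 0, 0], 0.6], [[-0.5, -0.7, 0.8], [0, 0, 0], 0.6]]}}

```text
time: 17.43
tcp_pos: [549.8, -200.3, 372.7]
tcp_rot: [0.985, -0.027, -0.173, -0.005]
force: [0.5, -0.0, -0.1]
width: 56.3
grasp_force: 0.0
```

{"fn": "drive_tool", "kwargs": {"targets": [[[0, -0.1, 0], [0, 0, 0], 0.6], [[0, -0.25, 0], [0, 0, 0], 0.6], [[0, -0.4, 0], [0, 0, 0], 0.6], [[0, -0.5, 0], [0, 0, 0], 0.6], [[0, -0.6, 0], [0, 0, 0], 0.6], [[0, -0.6, 0], [0, 0, 0], 0.6], [[0, -0.6, 0], [0, 0, 0], 0.6]]}}

```text
time: 18.02
tcp_pos: [550.7, -381.5, 370.5]
tcp_rot: [0.984, -0.029, -0.174, -0.006]
force: [0.2, 0.2, -0.4]
width: 56.4
grasp_force: 0.0
```

```bash
python3 - <<'E'
from h import *
s=bot.state();print(s["tcp_pos"],s["force"],s["time"])
for n in ("scene","side"):
    b=cams.capture(n)[:,:,::-1];cv2.imwrite(f"pics/{n}9.png",b);a=cv2.imread(f"pics/{n}0.png")
    c=view(n);u=np.array([.998,-.06])
    g=lambda im,P:im[tuple(np.round(proj(P,c)).astype(int)[::-1])].tolist()
    print(n)
    for th in (2.99,2.85,2.6,2.3):
        P=[np.r_[np.array([547,-32.5])+u*(-r*np.cos(th)),116.5+r*np.sin(th)] for r in (35,92,108,120)]
        print(th,[(proj(p,c).round().tolist(),g(a,p),g(b,p)) for p in P[1:]])
    if n=="scene": # pin: head and shaft points
        for y in (-30,0,30,63): 
            p=[616+.06*y,94+y,142];print("pin",y,g(a,p),g(b,p))
    d=cv2.absdiff(a,b).max(2);roi=[proj(q,c) for q in ([600,-65,110],[700,-65,110],[600,0,110],[700,0,110])];x0,y0=np.min(roi,0).astype(int);x1,y1=np.max(roi,0).astype(int)
    k=(d[y0:y1,x0:x1]>40);ys,xs=np.nonzero(k);print("diff bbox",xs.min()+x0,xs.max()+x0,ys.min()+y0,ys.max()+y0)
E
```

```text
[ 550.73309255 -381.49878108  370.51433436] [ 0.20327144  0.23440361 -0.42719977] 18.0167
scene
2.99 [([329.0, 270.0], [73, 110, 162], [157, 144, 145]), ([329.0, 274.0], [72, 108, 153], [144, 134, 135]), ([329.0, 277.0], [71, 106, 157], [145, 134, 135])]
2.85 [([329.0, 266.0], [72, 108, 160], [173, 162, 160]), ([329.0, 269.0], [76, 112, 165], [169, 158, 158]), ([329.0, 271.0], [71, 107, 157], [151, 139, 138])]
2.6 [([329.0, 256.0], [181, 168, 168], [126, 119, 116]), ([329.0, 258.0], [167, 154, 153], [96, 90, 92]), ([329.0, 259.0], [121, 118, 128], [85, 83, 85])]
2.3 [([330.0, 245.0], [166, 156, 155], [67, 89, 111]), ([330.0, 244.0], [178, 167, 164], [79, 104, 124]), ([330.0, 244.0], [178, 167, 164], [79, 104, 124])]
pin -30 [79, 75, 76] [84, 80, 81]
pin 0 [62, 91, 130] [121, 114, 112]
pin 30 [73, 85, 114] [99, 93, 94]
pin 63 [71, 105, 151] [35, 31, 32]
diff bbox 322 344 265 284
side
2.99 [([256.0, 211.0], [73, 114, 163], [80, 107, 146]), ([252.0, 207.0], [74, 118, 165], [195, 184, 182]), ([249.0, 204.0], [78, 123, 171], [194, 184, 182])]
2.85 [([256.0, 208.0], [75, 115, 163], [187, 175, 175]), ([252.0, 204.0], [76, 117, 166], [197, 186, 184]), ([249.0, 201.0], [78, 119, 166], [196, 185, 183])]
2.6 [([258.0, 204.0], [75, 118, 167], [195, 183, 181]), ([254.0, 199.0], [77, 121, 170], [193, 181, 180]), ([251.0, 195.0], [159, 151, 151], [185, 175, 173])]
2.3 [([263.0, 202.0], [76, 116, 163], [179, 172, 180]), ([259.0, 196.0], [78, 122, 171], [80, 127, 177]), ([257.0, 192.0], [153, 147, 151], [160, 154, 158])]
diff bbox 236 274 199 231
```

The scene pixels show steel down to row 277, where the strap end falls at about 2.9 rad; at 2.6 rad it would end near row 259. The pin's shaft and head pixels are at the rest, and the arm is clear. Handing in.

```bash
python3 -c "
from bench import bot
print(bot.sign_off())"
```

```text
the job is handed in; nothing more can be done
None
```

I parked and released the pin in both notches of the rest, then swung the hasp right over to about 2.85 rad or more, and handed the job in at about 18 s with the arm clear; sign-off gave no verdict.

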